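# Find the tin that rattles and hold it out

## Robot

A 6-joint arm with a two-finger parallel gripper is mounted at the origin on the work surface. World frame = base frame: x ahead of the robot, y to its left, z up, the work surface at z = 0. Lengths are in m, angles in degrees, forces in N, time in s.
With the tool pointing down it reaches from about 0.375 to 0.75 m from the base axis. Payload 9 kg.
Tool frame: the origin (TCP) lies where the fingers leave the gripper's body, on its centre line; the fingertips stand 73 mm ahead of it and the grasp point (between the pads) lies 54 mm ahead of it (robot.tip_reach is the distance from the TCP to the fingertips, in m); z points along the fingers, y is the direction in which the jaws open and shut (so a half turn about z gives the same grasp; the last joint's range is limited). The gripper opens to 85 mm and grips with 20 to 120 N. Pads are 22 mm wide; open, the fingers measure 114 mm over their backs; the gripper's body (76 mm by 85 mm) begins 54 mm behind the grasp point. The pads swing forward as they close: fully open they stand 13 mm farther back than shut.
Start: joints at [-88.677, 5.964, 5.575, 89.605, 0, 77.527], TCP at [0.143, -0.583, 0.304] pointing down, gripper open.
Joint ranges: [-171.21, 171.21], [-48.23, 106.86], [-62.78, 66.21], [-105.2, 120.99], [-86.42, 89.51], [-180, 180]. Speed limits (degrees/s): [127.2, 127.2, 147.25, 180, 180, 180].

## Interface

Orientations are given as [roll, pitch, yaw] about the fixed x, y, z axes, in that order (R = Rz(yaw) Ry(pitch) Rx(roll)).
In Python, from plant import robot gives the robot as it stands. Calls block until the motion is done:
- robot.move_pose(position, orientation): joint-space move of the TCP to a pose.
- robot.line_to(position, vel=0.15, rotation=None, guard=None): straight line of the TCP; rotation=None keeps the orientation; vel is the mean speed in m/s. With guard (N) it stops when the force on the tool has changed by that much, and returns True; else False.
- robot.goto_joints(angles): joint-space move.
- robot.set_gripper(opening): finger opening in m; the grip force is fixed at half the most; returns when the fingers have stopped.
- robot.pause(seconds).
- robot.ik(position, orientation): joint angles nearest the present ones, or None.
- robot.observe(): the state.
- robot.grab_frame(name): name is "scene" or "top" or "wrist"; returns the picture (400x640x3 uint8, blue, green, red); there is no depth.
- robot.get_calibration(name): a dict with "vertical_fov" (degrees; the focal length in pixels is half the picture's height over the tangent of half this angle, whatever the lens; pixels are square), "cx", "cy" (the principal point, pixels), "rvec" (rotation vector, rad) and "tvec" (3), from world to camera coordinates, as OpenCV has them. Camera axes: x right, y down, z forward; pixel columns grow to the right and rows downward; lengths in m; the calibration is good to about 2 mm. The wrist camera is an equidistant fisheye: a pixel r from the principal point sees the ray r / f radians off the axis. A picture is of the moment at which its call begins: read the wrist's pose just before it. get_calibration takes no time and is no camera call; for the wrist camera it gives the pose at the moment of the call.
A pose or a line that the arm cannot do raises robot.IKError and nothing moves.
- robot.job_done(): hands the job in, once; it reports no verdict.
The state is a dict: "time": time; "q": joint angles; "qvel": joint speeds; "joint_torque": joint torques, N m; "tool_pos": TCP position; "tcp_rot": TCP orientation; "ft_force": force on the tool from outside, world axes, zero at the start; "torque": the same for the moment, N m; "gripper_width": finger opening in m.
Only numpy, scipy, OpenCV 4.12 (cv2) and the standard library are available. Lean on these libraries where they do the work, as an engineer would, in place of code of your own. Each camera call takes 0.05 s, during which the arm holds its last target. There are 200 camera calls.

## Task

One of the three closed tins in the wooden rack has a steel doming ball loose inside. Going from the left well to the right, as the robot sees them, lift each tin out and give it a brisk shake, putting it back in its own well before taking the next. Then take the one that rattles and finish while still holding it in the gripper, level and still, a hand's breadth above the middle of the white tile; the other two end in their own wells, and the brick, torch and pot are left alone.

Things in the scene. Friction and masses are not known exactly. Their poses are not given: they have to be found in the camera images.
- tin_a: Plain sealed aluminium tin, 120 (its x) x 56 (y) x 50 mm high (z); origin at the centre of its underside. One of three alike, 0.32 to 0.35 kg each, in places that change from start to start. In just one of the three a loose 36 mm, 190 g steel ball rolls up to 78 mm along x (14 mm along y) and knocks at the ends; any of them may be it. The other two are packed tight with foam, nothing moves.
- tin_b: Plain sealed aluminium tin, 120 (its x) x 56 (y) x 50 mm high (z); origin at the centre of its underside. One of three alike, 0.32 to 0.35 kg each, in places that change from start to start. In just one of the three a loose 36 mm, 190 g steel ball rolls up to 78 mm along x (14 mm along y) and knocks at the ends; any of them may be it. The other two are packed tight with foam, nothing moves.
- tin_c: Plain sealed aluminium tin, 120 (its x) x 56 (y) x 50 mm high (z); origin at the centre of its underside. One of three alike, 0.32 to 0.35 kg each, in places that change from start to start. In just one of the three a loose 36 mm, 190 g steel ball rolls up to 78 mm along x (14 mm along y) and knocks at the ends; any of them may be it. The other two are packed tight with foam, nothing moves.
- rack: Fixed flat wooden rack, 156 (x) x 308 (y) x 14 mm high; origin at the centre of its underside. Three wells side by side along its y, 110 mm apart, each 132 (x) x 64 mm, floor 4 mm above the bench, walls 10 mm high. A seated tin lies lengthwise along the rack's x with 6 mm of play at each end and 4 mm at each side, its top 54 mm above the bench; 54 mm between tins.
- well_left (a point): Centre of the floor of the left well (at the rack's +y end, the robot's left), where the origin of a seated tin lies; axes as the rack's.
- well_middle (a point): Centre of the floor of the middle well (in the middle), where the origin of a seated tin lies; axes as the rack's.
- well_right (a point): Centre of the floor of the right well (at the rack's -y end, the robot's right), where the origin of a seated tin lies; axes as the rack's.
- tile: White ceramic tile, fixed on the bench beyond the rack, 100 x 100 x 8 mm; origin at the centre of its underside.
- brick: Loose pale soldering brick with black grit on top, 115 x 85 x 30 mm, far to the right. Leave alone.
- torch: Loose upright hand torch, 68 mm across the foot, 168 mm high, far to the left. Leave alone.
- pot: Loose white ceramic pot, 76 mm across, 85 mm high, far to the right. Leave alone.
Mind the look-alikes: they are no part of the job. Leave any blue look-alike of the tin_c alone.

How it is judged (in metres and radians):
On the way, in this order (a step that is already met when the one before it is completed fails the run):
1. the tin from the left well is gripped, its underside over 45 mm up, and shaken (over 0.15 m/s or 0.6 rad/s), while the other two sit in their wells (within 15 mm) (not (distance between any of tin_a, tin_b, tin_c and well_left below 0.015 m) and distance between any of tin_a, tin_b, tin_c and well_middle below 0.015 m and distance between any of tin_a, tin_b, tin_c and well_right below 0.015 m and ((height (world z) of tin_a above 0.045 m and contact force between the fingers and tin_a above 0.5 N and (linear speed of tin_a above 0.15 m/s or angular speed of tin_a above 0.6 rad/s)) or (height (world z) of tin_b above 0.045 m and contact force between the fingers and tin_b above 0.5 N and (linear speed of tin_b above 0.15 m/s or angular speed of tin_b above 0.6 rad/s)) or (height (world z) of tin_c above 0.045 m and contact force between the fingers and tin_c above 0.5 N and (linear speed of tin_c above 0.15 m/s or angular speed of tin_c above 0.6 rad/s)))), for 0.05 s.
2. the tin from the middle well is gripped, its underside over 45 mm up, and shaken (over 0.15 m/s or 0.6 rad/s), while the other two sit in their wells (within 15 mm) (not (distance between any of tin_a, tin_b, tin_c and well_middle below 0.015 m) and distance between any of tin_a, tin_b, tin_c and well_left below 0.015 m and distance between any of tin_a, tin_b, tin_c and well_right below 0.015 m and ((height (world z) of tin_a above 0.045 m and contact force between the fingers and tin_a above 0.5 N and (linear speed of tin_a above 0.15 m/s or angular speed of tin_a above 0.6 rad/s)) or (height (world z) of tin_b above 0.045 m and contact force between the fingers and tin_b above 0.5 N and (linear speed of tin_b above 0.15 m/s or angular speed of tin_b above 0.6 rad/s)) or (height (world z) of tin_c above 0.045 m and contact force between the fingers and tin_c above 0.5 N and (linear speed of tin_c above 0.15 m/s or angular speed of tin_c above 0.6 rad/s)))), for 0.05 s.
3. the tin from the right well is gripped, its underside over 45 mm up, and shaken (over 0.15 m/s or 0.6 rad/s), while the other two sit in their wells (within 15 mm) (not (distance between any of tin_a, tin_b, tin_c and well_right below 0.015 m) and distance between any of tin_a, tin_b, tin_c and well_left below 0.015 m and distance between any of tin_a, tin_b, tin_c and well_middle below 0.015 m and ((height (world z) of tin_a above 0.045 m and contact force between the fingers and tin_a above 0.5 N and (linear speed of tin_a above 0.15 m/s or angular speed of tin_a above 0.6 rad/s)) or (height (world z) of tin_b above 0.045 m and contact force between the fingers and tin_b above 0.5 N and (linear speed of tin_b above 0.15 m/s or angular speed of tin_b above 0.6 rad/s)) or (height (world z) of tin_c above 0.045 m and contact force between the fingers and tin_c above 0.5 N and (linear speed of tin_c above 0.15 m/s or angular speed of tin_c above 0.6 rad/s)))), for 0.05 s.
At the end, for the whole second after the job is handed in: The rattling tin is held in the fingers, centre within 45 mm of the tile's centre (seen from above), underside 60 to 260 mm above the bench, tilt under 0.25 rad, speed under 0.04 m/s, off the tile; the other two tins are upright and within 15 mm of where they started (((distance between ball_center and tin_a below 0.075 m and horizontal distance between tin_a and tile below 0.045 m and height (world z) of tin_a between 0.06 and 0.26 m and angle between tin_a's own z axis and vertical below 0.25 rad and linear speed of tin_a below 0.04 m/s and contact force between the fingers and tin_a above 1 N and contact force between tin_a and tile below 0.1 N and distance of each of tin_b, tin_c from where it was at the start of the episode below 0.015 m and angle between each of tin_b, tin_c's own z axis and vertical below 0.1 rad) or (distance between ball_center and tin_b below 0.075 m and horizontal distance between tin_b and tile below 0.045 m and height (world z) of tin_b between 0.06 and 0.26 m and angle between tin_b's own z axis and vertical below 0.25 rad and linear speed of tin_b below 0.04 m/s and contact force between the fingers and tin_b above 1 N and contact force between tin_b and tile below 0.1 N and distance of each of tin_a, tin_c from where it was at the start of the episode below 0.015 m and angle between each of tin_a, tin_c's own z axis and vertical below 0.1 rad) or (distance between ball_center and tin_c below 0.075 m and horizontal distance between tin_c and tile below 0.045 m and height (world z) of tin_c between 0.06 and 0.26 m and angle between tin_c's own z axis and vertical below 0.25 rad and linear speed of tin_c below 0.04 m/s and contact force between the fingers and tin_c above 1 N and contact force between tin_c and tile below 0.1 N and distance of each of tin_a, tin_b from where it was at the start of the episode below 0.015 m and angle between each of tin_a, tin_b's own z axis and vertical below 0.1 rad))); the arm keeps its last pose, push and grip.
It fails at once if the brick is moved by more than 30 mm (distance of brick from where it was at the start of the episode above 0.03 m).
It fails at once if the torch is moved by more than 30 mm (distance of torch from where it was at the start of the episode above 0.03 m).
It fails at once if the pot is moved by more than 30 mm (distance of pot from where it was at the start of the episode above 0.03 m).
It also fails if it takes over 72 s, if anything falls off the work surface, if the arm or the gripper's body presses on something with over 40 N, if the wrist force passes 120 N, or if a joint passes its speed limit or range.

## Working session

There is one attempt and no reset: what is moved stays moved. The work goes in short steps, each a Python script; the robot and the scene stay as the last script left them, time stands still between calls to the robot, and variables do not carry over. Pictures are saved under pics/ and viewed, about 8 in all and at most 12, crops included, and the job is handed in when it is done.

```bash
mkdir -p pics; ls; python3 - <<'E'
from plant import robot
import cv2
for n in("top","scene"):
    cv2.imwrite(f"pics/{n}0.png",robot.grab_frame(n))
    print(n,robot.get_calibration(n))
s=robot.observe();print(s)
E
```

```text
pics
top {'vertical_fov': 53.04419522168309, 'cx': 324.7798814990449, 'cy': 193.54473093906057, 'rvec': array([ 2.14435326, -2.13233485,  0.2029179 ]), 'tvec': array([-0.02351306,  0.51705946,  1.06698252])}
scene {'vertical_fov': 55.47547538529227, 'cx': 315.8514106805481, 'cy': 199.09980285316954, 'rvec': array([ 1.92247581,  1.4365453 , -0.61724789]), 'tvec': array([-0.11052191, -0.31079006,  1.42556597])}
{'time': 0.1, 'q': array([-8.86764440e+01,  5.99487309e+00,  5.53486317e+00,  8.96039974e+01,
        5.65082707e-04,  7.75263888e+01]), 'qvel': array([ 0.063301  , -0.0086424 ,  0.02645025, -0.02672962, -0.02849679,
        0.00833681]), 'joint_torque': array([ 6.72404960e-03, -5.58213437e+01,  5.04715562e+01,  1.33501174e-02,
       -2.96186336e-04,  1.72360149e-05]), 'tool_pos': array([ 0.14309504, -0.58249089,  0.3032355 ]), 'tcp_rot': array([-1.79937626e+02, -1.43766823e-02,  1.37971591e+01]), 'ft_force': array([-0.28832985, -0.06943649, -0.94682949]), 'torque': array([ 0.01134612, -0.00186458,  0.00603447]), 'gripper_width': 0.08512448972486512}
```

View pics/top0.png

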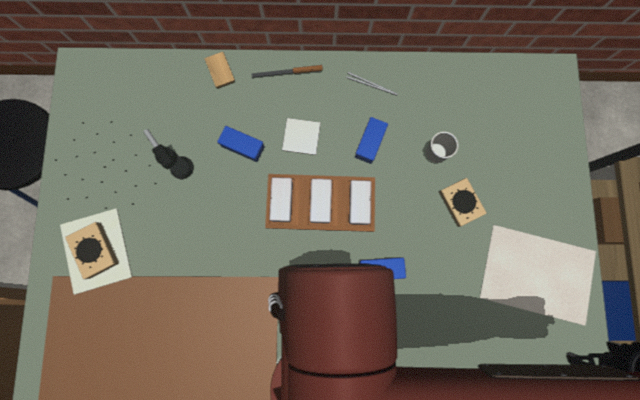

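View pics/scene0.png

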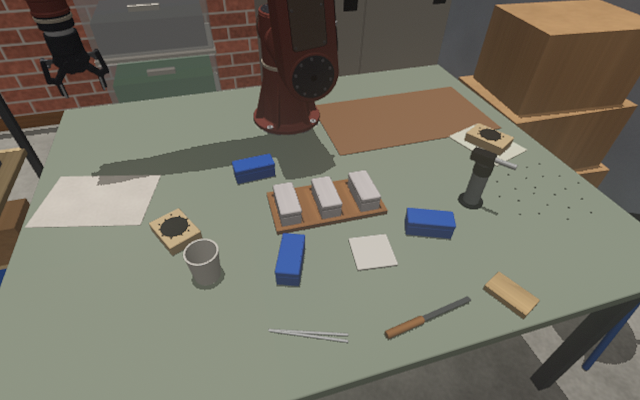

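The top view shows three plain aluminium tins in the rack at about (281,200), (320,200) and (360,202), and the white tile at (301,137). The look-alikes are blue tins at (241,143), (371,140) and (384,268), which I'll leave alone. The brick is at (463,202), the pot at (444,146) and the torch at (175,160). Next is a close crop.

```bash
python3 - <<'E'
import cv2
im=cv2.imread("pics/top0.png")[110:240,255:390]
cv2.imwrite("pics/crop0.png",cv2.resize(im,None,fx=4.6,fy=4.6,interpolation=cv2.INTER_CUBIC)[:598])
E
cat > h.py <<'E'
from plant import robot
import numpy as np, cv2
def px2w(name,pts,z):
    c=robot.get_calibration(name); R=cv2.Rodrigues(c["rvec"])[0]; t=c["tvec"]
    f=200/np.tan(np.radians(c["vertical_fov"]/2)); o=-R.T@t
    out=[]
    for u,v in pts:
        d=R.T@np.array([(u-c["cx"])/f,(v-c["cy"])/f,1]); out.append((o+d*(z-o[2])/d[2])[:2])
    return np.array(out)
E
```

```text
(no output)
```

View pics/crop0.png

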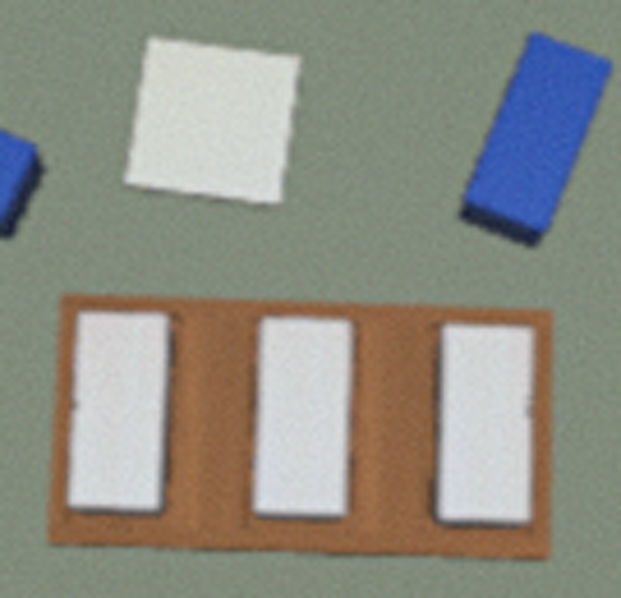

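The crop shows three silver tins with their corners clear of the rack: left (77,311)-(163,511), middle (259,317)-(347,517) and right (441,323)-(532,523). The tile runs from (148,38) to (281,204).

```bash
python3 - <<'E'
from h import *
q={"rack":(.014,[(62,295),(552,310),(549,557),(49,543)]),
"L":(.054,[(77,311),(167,312),(163,511),(67,507)]),"M":(.054,[(259,317),(352,319),(347,517),(253,515)]),"R":(.054,[(441,323),(533,325),(532,523),(436,521)]),
"tile":(.008,[(148,38),(300,57),(281,204),(126,184)])}
for k,(z,p) in q.items():
    w=px2w("top",(np.array(p)+.5)/4.6+[255,110]-.5,z)
    e=np.linalg.norm(w-np.roll(w,-1,0),axis=1)
    d=(w[0]+w[1]-w[2]-w[3])
    print(k,w.mean(0).round(4),"r",np.hypot(*w.mean(0)).round(3),"edges",e.round(4),"yaw",np.degrees(np.arctan2(d[1],d[0])).round(2))
    c=w.mean(0)
    for zz in (.15,):
        print(robot.ik([*c,zz],[180,0,0]))
E
```

```text
rack [ 0.4982 -0.0092] r 0.498 edges [0.3065 0.1546 0.3054 0.1549] yaw -1.48
[-16.13740672 -10.32144676 -26.37941366  73.9420331    0.
 163.86259328]
L [0.5007 0.1012] r 0.511 edges [0.054  0.1201 0.0567 0.1183] yaw -0.67
[ -3.27183953  -8.01919475 -24.30561719  73.71357757   0.
 176.72816047]
M [ 0.4974 -0.0086] r 0.497 edges [0.056  0.1196 0.0556 0.1196] yaw -1.23
[-16.0928872  -10.48279113 -26.52262595  73.96016518   0.
 163.9071128 ]
R [ 0.4945 -0.1177] r 0.508 edges [0.0555 0.1197 0.0569 0.1197] yaw -1.49
[-28.16404019  -8.47695879 -24.72247533  73.75448346   0.
 151.83595981]
tile [0.6957 0.0492] r 0.697 edges [0.0986 0.0985 0.0992 0.0981] yaw -6.83
[ -6.66637633  24.40671014  10.94773916  76.54102903   0.
 173.33362367]
```

Sizes and heights agree with the description (edges 0.055–0.057 by 0.12, rack 0.306 by 0.155). I'll start with the left tin, shaking it and also weighing the ball's shift through the wrist moment at ± tilt.

```bash
cat >> h.py <<'E'
YAW=180-1.4; DOWN=[180,0,YAW]; ZG=.097
W={"L":np.array([.5007,.1012]),"M":np.array([.4974,-.0086]),"R":np.array([.4945,-.1177])}
AX=np.array([np.cos(np.radians(-1.4)),np.sin(np.radians(-1.4)),0])
def meas(tag):
    F=[];T=[]
    for _ in range(10):
        robot.pause(.03); s=robot.observe(); F.append(s["ft_force"]); T.append(s["torque"])
    print(tag,"t",round(s["time"],1),"F",np.mean(F,0).round(2),"T",np.mean(T,0).round(3),"sd",np.std(T,0).round(3),"w",round(s["gripper_width"],4))
def pick(k,up=.205):
    p=W[k]
    robot.move_pose([*p,.19],DOWN); meas("empty")
    print("touch",robot.line_to([*p,ZG],vel=.15,guard=8))
    robot.set_gripper(.03)
    robot.line_to([*p,up],vel=.12); meas("level")
def shake(k,up=.205):
    p=np.array([*W[k],up])
    for i in range(3):
        robot.line_to(p+.03*AX,vel=.25); robot.line_to(p-.03*AX,vel=.25)
        s=robot.observe(); print("  shake F",s["ft_force"].round(2),"T",s["torque"].round(3))
    robot.line_to(p,vel=.15); meas("after")
    for a in (12,-12,0):
        robot.move_pose(p,[180,a,YAW]); robot.pause(.5); meas(f"tilt{a}")
def place(k):
    p=W[k]
    robot.line_to([*p,ZG+.012],vel=.15)
    print("touch",robot.line_to([*p,ZG+.0005],vel=.04,guard=6),robot.observe()["tool_pos"].round(4))
    robot.set_gripper(.085); robot.line_to([*p,.19],vel=.2)
def snap(n):
    im=robot.grab_frame("top")[100:250,240:400]
    cv2.imwrite(f"pics/{n}.png",cv2.resize(im,None,fx=4,fy=4,interpolation=cv2.INTER_CUBIC))
E
python3 - <<'E'
from h import *
pick("L"); snap("liftL"); shake("L"); print(robot.observe()["tool_pos"])
cv2.imwrite("pics/sceneL.png",robot.grab_frame("scene")[60:310,160:480].repeat(2,0).repeat(2,1))
E
```

```text
empty t 3.2 F [-0.07  0.03  0.26] T [-0.015 -0.021 -0.012] sd [0.026 0.032 0.032] w 0.0851
touch False
level t 5.7 F [-0.22 -0.35 -3.1 ] T [ 0.002 -0.011  0.004] sd [0.023 0.033 0.023] w 0.0551
  shake F [ 0.32 -0.3  -2.84] T [ 0.017 -0.006 -0.002]
  shake F [ 0.58  0.89 -3.18] T [ 0.002 -0.097 -0.045]
  shake F [ 0.41 -1.01 -3.5 ] T [ 0.003 -0.053 -0.022]
after t 8.7 F [-0.33 -0.34 -3.32] T [ 0.006  0.003 -0.005] sd [0.029 0.033 0.029] w 0.0549
tilt12 t 9.9 F [ 0.22  0.06 -3.35] T [ 0.001  0.34  -0.004] sd [0.024 0.022 0.025] w 0.055
tilt-12 t 11.5 F [ 0.24  0.26 -3.38] T [-0.002 -0.349  0.002] sd [0.034 0.022 0.031] w 0.0549
tilt0 t 12.7 F [-0.    0.31 -3.3 ] T [ 0.012  0.007 -0.001] sd [0.022 0.021 0.027] w 0.0552
[0.5006693  0.10121584 0.20503998]
```

View pics/sceneL.png

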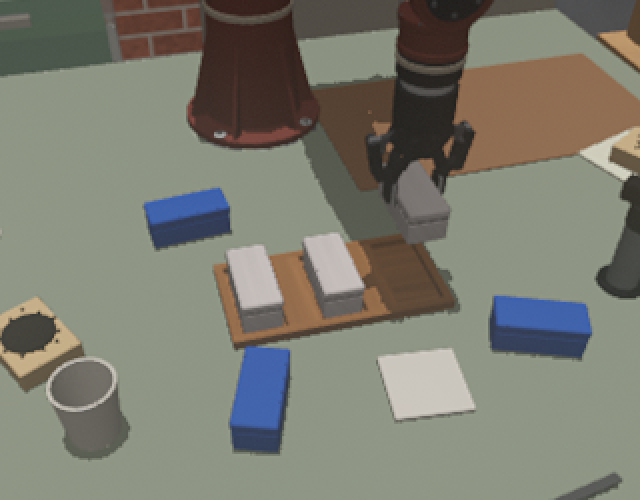

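The left tin is held level, clear of its well, and the other two are undisturbed. Its moments are symmetric at ±12° and zero when level. I'll put it back and take the middle one.

```bash
python3 - <<'E'
from h import *
place("L"); snap("putL"); pick("M"); shake("M"); 
E
```

```text
touch True [0.5015 0.1011 0.0984]
empty t 15.8 F [-0.01 -0.27 -0.15] T [ 0.013 -0.002 -0.008] sd [0.033 0.032 0.033] w 0.0851
touch False
level t 18.3 F [ 0.02  0.02 -3.45] T [-0.003 -0.007 -0.004] sd [0.025 0.027 0.021] w 0.0551
  shake F [ 0.7  -0.46 -3.17] T [-0.044 -0.025  0.066]
  shake F [-0.57 -0.53 -3.55] T [-0.013  0.002 -0.011]
  shake F [ 0.13  0.48 -3.58] T [ 0.01  -0.013  0.021]
after t 21.2 F [-0.16 -0.01 -3.28] T [0.002 0.016 0.007] sd [0.02  0.034 0.018] w 0.0549
tilt12 t 22.5 F [-0.22  0.03 -3.47] T [0.02  0.345 0.001] sd [0.023 0.03  0.029] w 0.055
tilt-12 t 24.1 F [-0.06 -0.12 -3.39] T [-0.012 -0.34  -0.019] sd [0.024 0.025 0.031] w 0.0549
tilt0 t 25.3 F [ 0.01 -0.08 -3.64] T [-0.01  -0.003 -0.004] sd [0.031 0.021 0.03 ] w 0.0554
```

View pics/putL.png

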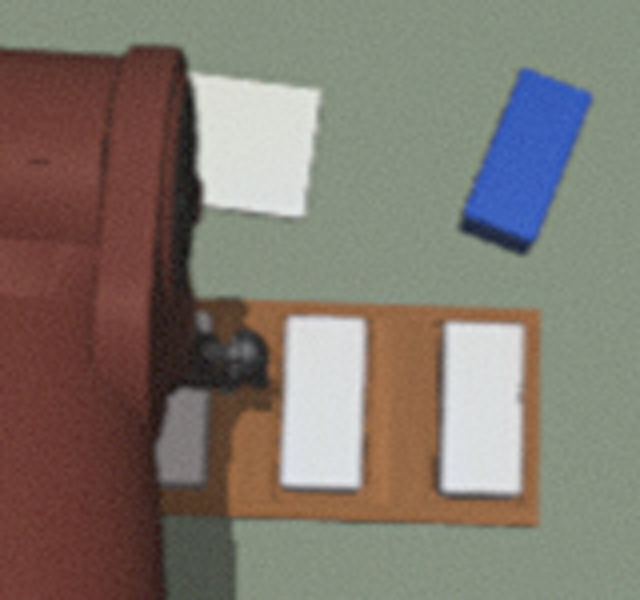

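The left tin is back in its well, partly hidden by the arm, and the middle tin gave the same symmetric moments as the left. I'll put the middle one back, confirm both are seated in the scene view, then take the right.

```bash
python3 - <<'E'
from h import *
place("M"); robot.move_pose([*W["R"],.19],DOWN)
cv2.imwrite("pics/putM.png",robot.grab_frame("scene")[130:260,220:440].repeat(3,0).repeat(3,1))
E
```

```text
touch True [ 0.4982 -0.0088  0.0984]
```

View pics/putM.png

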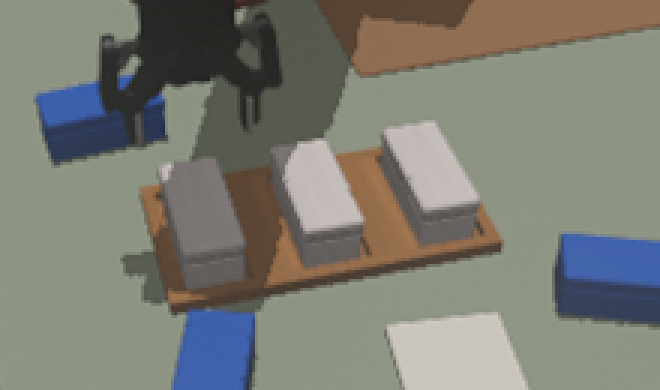

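Left and middle tins are both seated flat in their wells, at about (430,180) and (320,205) in the crop. Now the right tin.

```bash
python3 - <<'E'
from h import *
pick("R"); shake("R")
E
```

```text
empty t 28.6 F [ 0.15  0.05 -0.02] T [-0.01  -0.021  0.002] sd [0.027 0.028 0.034] w 0.0847
touch False
level t 31.1 F [-0.13 -0.12 -3.28] T [ 0.003 -0.    -0.015] sd [0.035 0.024 0.027] w 0.055
  shake F [ 0.16  0.41 -3.31] T [-0.042  0.005  0.022]
  shake F [ 0.57  0.58 -3.49] T [-0.024  0.017  0.004]
  shake F [-0.87 -0.47 -2.73] T [ 0.004  0.018 -0.022]
after t 34.0 F [ 0.1   0.02 -3.23] T [-0.01   0.02  -0.008] sd [0.016 0.041 0.018] w 0.055
tilt12 t 35.3 F [ 0.02  0.23 -3.37] T [0.011 0.275 0.015] sd [0.033 0.029 0.025] w 0.0549
tilt-12 t 36.8 F [ 0.42  0.24 -3.32] T [ 0.031 -0.293 -0.002] sd [0.033 0.017 0.027] w 0.055
tilt0 t 38.0 F [-0.21  0.21 -3.35] T [0.019 0.055 0.003] sd [0.023 0.017 0.027] w 0.0553
```

Right tin: the moment at ±12° is about 0.07 N·m lower than for the other two, and it sits off-centre when level. That matches 0.19 kg × 39 mm × g = 0.073 N·m, with the ball rolling to the low end, so this is the rattler. The order asks for each tin to go back, so I'll return it, take it again and carry it to the tile.

```bash
python3 - <<'E'
from h import *
place("R"); pick("R")
robot.line_to([.6957,.0492,.205],vel=.15); robot.pause(.8); meas("tile")
s=robot.observe(); print(s["tool_pos"],s["tcp_rot"])
cv2.imwrite("pics/end.png",robot.grab_frame("scene")[100:300,200:460].repeat(3,0).repeat(3,1)); snap("endtop")
E
```

```text
touch True [ 0.4952 -0.1181  0.0984]
empty t 40.8 F [0.11 0.04 0.22] T [0.016 0.002 0.007] sd [0.021 0.027 0.025] w 0.085
touch False
level t 43.3 F [ 0.14 -0.08 -3.34] T [0.021 0.062 0.006] sd [0.027 0.028 0.023] w 0.0549
tile t 46.3 F [-0.   -0.05 -2.93] T [-0.009  0.089  0.008] sd [0.031 0.034 0.026] w 0.0556
[0.6957055  0.04920064 0.20499627] [-1.79998755e+02  7.10791251e-04  1.78600586e+02]
```

View pics/end.png

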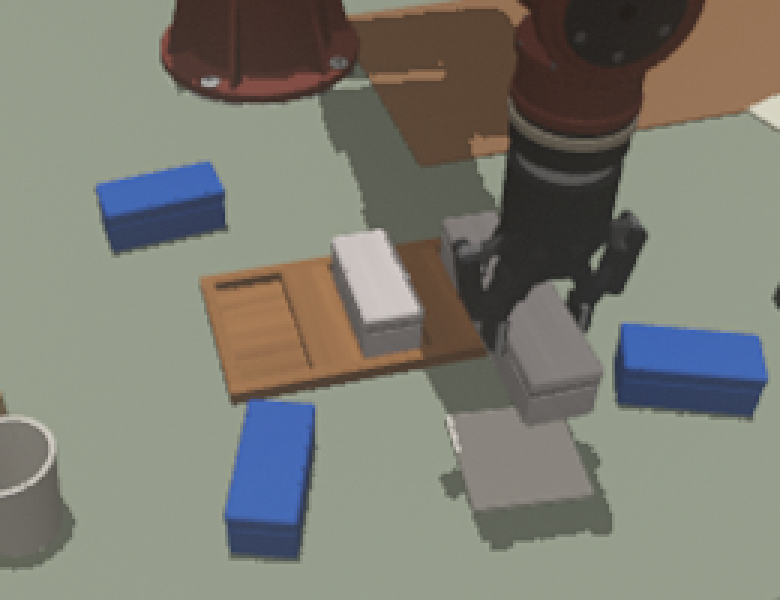

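View pics/endtop.png

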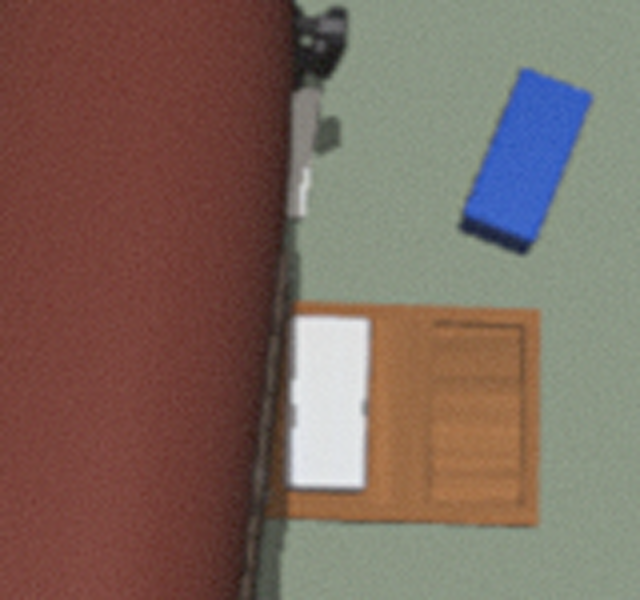

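The scene view shows the tin held level above the tile, with the middle tin in its well and the right well empty. The left tin is mostly behind the gripper but looks in place. In the top view the middle tin is within about 1–2 mm of where it started. Handing in.

```bash
python3 - <<'E'
from plant import robot
robot.job_done()
E
```

```text
the job is handed in; nothing more can be done
```

I lifted, shook and put back the tins from the left, middle and right wells in that order. The right one rattles; I took it out again and handed in at about 46 s, while holding it over the tile.

- **Which tin rattles:** I also tilted each tin ±12° and read the wrist moment. The left and middle tins gave ±0.34–0.35 N·m. The right gave +0.275 and −0.293 N·m, and stayed off-centre when level (0.055–0.09 N·m). The gap fits the ball's expected 0.073 N·m. The forces I read at the end of the shake strokes did not tell the tins apart, so the choice rests on the tilt test.
- **Final hold:** the gripper (TCP) was at (0.696, 0.049, 0.205), within 1 mm of the tile centre I measured. The tool was vertical and closed on 55.6 mm, and the tin's underside was about 0.11 m above the bench, by calculation from the grasp height.
- **Other tins:** in the last pictures the middle tin sits in its well, within about 1–2 mm of its start. The left tin was mostly hidden by the arm in those pictures; it was seen seated in the scene view taken after the middle tin went back.
- **Brick, torch and pot:** the arm never went near them, but I did not measure them again at the end.

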